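Unsnap the battery-box cover and set it in the tray

ROBOT

A 6-joint arm with a two-finger parallel gripper is mounted at the origin on the work surface. World frame = base frame: x ahead of the robot, y to its left, z up, the work surface at z = 0. Lengths are in mm, angles in rad, forces in N, time in s.
With the tool pointing down it reaches from about 275 to 750 mm from the base axis. Payload 10.2 kg.
Tool frame: the origin (TCP) lies midway between the tips of the shut fingers; the grasp point (between the pads) lies 19 mm behind it (ctrl.tcp_to_grasp is the z of the grasp point in the tool frame, in mm); z points along the fingers, y is the direction in which the jaws open and shut (so a half turn about z gives the same grasp; the last joint's range is limited). The gripper opens to 85 mm and grips with 20 to 120 N. Pads are 22 mm wide; open, the fingers measure 114 mm over their backs; the gripper's body (76 mm by 85 mm) begins 54 mm behind the grasp point. The pads swing forward as they close: fully open they stand 13 mm farther back than shut.
Start: joints at [-1.411, 0.313, 1.498, -0, 1.331, -0.223], TCP at [196.085, -487.013, 231.294] pointing down, gripper open.
Joint ranges: [-2.94, 2.94], [-0.97, 2.17], [0.19, 2.56], [-1.23, 4.37], [0.02, 3.11], [-2.88, 2.88]. Speed limits (rad/s): [2.39, 2.39, 3.01, 3.14, 3.14, 3.14].

INTERFACE

Orientations are given as a unit quaternion [w, x, y, z].
In Python, from rig import sensors, capture, order, ctrl gives the robot as it stands. The module is installed in compiled form; this text tells all that it offers.
- The arm moves only by the tool play_rows, never from a script. Its argument "deltas" is a list of rows, each a list of 7 numbers: the shift along the world's x, y, z in units of 40 mm (1.0 is 40 mm), then the turn, a rotation vector about the world's x, y, z in units of 6 degrees (1.0 is 6 degrees), then the opening, from -1 (shut) to 1 (fully open). A call has 1 to 8 rows; each row shifts and turns the commanded pose from where the row before left it; what a row does not reach is not made up. A row lasts 1/12 s, in which the tool goes at most 41.7 mm and 7.16 degrees, less where a joint would pass 70% of its speed; a pose out of reach is approached as far as the arm can. A call is refused whole if a number of a shift passes 1 or a number of a turn 1, either way. A call with a gripper value outside its range is refused whole. The fingers move at their own pace and stop on an object; "squeeze" is the grip in N (left out, the last holds). Time passes only in rows, so rows that do not move let the fingers close. It gives the time, the measured TCP pose, the force and the opening at its end, in the units of the state.
- sensors.sense(): the state, without advancing time (a new reading comes with each control period).
- capture(name): name is "scene" or "side" or "wrist"; returns a dict with "pixels" (480x640x3 uint8, red, green, blue), "z_map" (480x640 float32, mm along the optical axis (not along the pixel's ray), 0 where there is no reading), "fx", "fy", "cx", "cy" (pixels), "eye" and "rotation" of the camera in the world; the wrist camera has in their place "tool_from_camera" (4x4, takes a point from camera to tool coordinates, whose origin is the TCP and whose axes are the flange's). Camera axes: x right, y down, z forward; pixel columns grow to the right and rows downward; lengths in mm; the calibration is good to about 2 mm. A picture is of the moment at which its call begins: read the wrist's pose just before it.
- order.finish_job(): hands the job in, once; it reports no verdict.
The state is a dict: "time_s": time; "joints": joint angles; "dq": joint speeds; "tau": joint torques, N m; "eef_pos": TCP position; "ee_rot": TCP orientation; "force": force on the tool from outside, world axes, zero at the start; "wrist_torque": the same for the moment, N m; "grip_width": opening from 0.0 (shut) to 1.0 (fully open).
Only numpy, scipy, OpenCV 4.12 (cv2) and the standard library are available. Lean on these libraries where they do the work, as an engineer would, in place of code of your own. Each camera call takes 0.05 s, during which the arm holds its last target. There are 200 camera calls.

TASK

Take the snap-fit cover off the battery box: squeeze its two opposing side tabs fully together to free the catches, then lift it straight off. Set the cover down, without dropping it, right way up and flat on the floor of the cream ceramic tray, and let go. Leave the tray and the other things on the console where they are.

Things in the scene. Friction and masses are not known exactly. Their poses are not given: they have to be found in the camera images.
- battery_box: Aluminium battery box fastened to the glass (immovable), flat, 170 (x) x 100 (y) x 30 mm high, four screw heads on its 6 mm top plate, which has a 116 x 48 mm opening under the cover. Origin: centre of its underside, on the glass; z up. Seated, the cover's axes lie along the box's, its flange rests on the plate, its feet hang in the opening with 2 mm play and its origin is 14 mm above the glass.
- cover: Loose grey plastic hood snapped on the battery box, 130 g, 124 (x) x 42 (y) mm, flat top 54 mm above its origin. Origin: centre, level with its four feet (on the floor it stands on); z up. Flange 132 x 60 mm at 16 to 20 mm, with a gap at the tabs. Mid-way along each long side a ribbed tab sticks out. The cover can be carried by its squeezed tabs; without squeezing them it will not come off.
- tab_left (a joint): Travel (m) of the tab on the cover's +y side: 0 released, 0.006 fully in. Beyond 0.003 its hook comes free from under the box's top plate. It springs back: 4 N to start, 10 N to press fully. Both tabs fully in: 46 mm across their outer faces (58 mm released).
- tab_right (a joint): The same for the tab on the cover's -y side: 0 released, 0.006 fully pressed in.
- tab_left_rest (a point): Centre of the outer face of the unpressed +y tab, at y = +29 mm and 35 mm above the cover's origin; fixed to the cover, does not follow the tab. The tab's face is upright, 36 mm wide (x), reaching from 20 to 50 mm above the cover's origin, and stands 8 mm out from the hood's side.
- tab_right_rest (a point): The same for the unpressed -y tab: y = -29 mm, 35 mm above the cover's origin; fixed to the cover.
- tray: Cream ceramic tray, open rectangular, loose, 0.6 kg, 200 (x) x 140 (y) x 20 mm high, walls and floor 5 mm thick (inside 190 x 130 mm), empty. Origin: centre of its underside, on the glass; x along its length, z up.
- obelisk: Bystander: crystal obelisk, square foot 55 mm, 160 mm tall. Origin: centre of its underside.
- sanitizer: Bystander: small clear plastic bottle of hand sanitizer with closed white flip-top lid, 48 mm across, 119 mm tall. Origin: centre of its underside.
- glasses_case: Bystander: steel sunglasses case lying open, 165 mm long (y), lower shell 65 x 26 mm, its raised lid at the +x side about 90 mm high. Origin: centre of the underside of the lower shell.
- pen: Bystander: aluminium pen lying on the glass, 136 mm long (x), 11 mm thick. Origin: on the glass under the middle of its barrel.
There are look-alikes about, which are no part of the job. Several things have the shape of the tray; the one meant has the colours described above.

How it is judged (in metres and radians):
On the way, in this order (a step that is already met when the one before it is completed fails the run):
1. both side tabs pressed in at once (each by more than 4 mm) while the cover is still seated on the box (value of joint each of tab_left, tab_right above 0.004 m and z of cover in the frame of battery_box below 0.018 m and horizontal distance between cover and battery_box below 0.008 m), for 0.1 s.
2. the cover lifted clear of the box (feet above its top plate) (z of cover in the frame of battery_box above 0.035 m), for 0.1 s.
3. the cover, still held by the fingers, lowered into the tray to within 8 mm of the tray's floor, moving slower than 0.1 m/s (x of cover in the frame of tray between -0.06 and 0.06 m and y of cover in the frame of tray between -0.045 and 0.045 m and angle between cover's own z axis and vertical below 0.1 rad and z of cover in the frame of tray below 0.013 m and contact force between the fingers and cover above 1 N and linear speed of cover below 0.1 m/s), for 0.05 s.
At the end, for the whole second after the job is handed in: The cover stands at rest, right way up (within 0.1 rad), on the floor of the tray (feet within 3.5 mm of it), its centre within 60 mm (along) and 45 mm (across) of the tray's centre; both tabs are released; the tray lies flat within 40 mm of where it was (x of cover in the frame of tray between -0.06 and 0.06 m and y of cover in the frame of tray between -0.045 and 0.045 m and angle between cover's own z axis and vertical below 0.1 rad and z of cover in the frame of tray between 0.002 and 0.0085 m and linear speed of cover below 0.02 m/s and value of joint each of tab_left, tab_right below 0.0015 m and angle between tray's own z axis and vertical below 0.05 rad and distance of tray from where it was at the start of the episode below 0.04 m); the robot touches nothing.
It fails at once if the crystal obelisk moved by more than 30 mm or tipped over (distance of obelisk from where it was at the start of the episode above 0.03 m or angle between obelisk's own z axis and vertical above 0.35 rad).
It fails at once if the sanitizer bottle moved by more than 30 mm or tipped over (distance of sanitizer from where it was at the start of the episode above 0.03 m or angle between sanitizer's own z axis and vertical above 0.35 rad).
It fails at once if the sunglasses case moved by more than 30 mm or tipped over (distance of glasses_case from where it was at the start of the episode above 0.03 m or angle between glasses_case's own z axis and vertical above 0.35 rad).
It fails at once if the pen moved by more than 30 mm or tipped over (distance of pen from where it was at the start of the episode above 0.03 m).
It also fails if it takes over 42 s, if anything falls off the work surface, if the arm or the gripper's body presses on something with over 40 N, if the wrist force passes 120 N, or if a joint passes its speed limit or range.

## Working session

There is one attempt and no reset: what is moved stays moved. The work goes in short steps, Python scripts to look and compute and a tool call to move; the robot and the scene stay as the last step left them, time stands still between calls to the robot, and variables do not carry over. Pictures are saved under pics/ and viewed, about 8 in all and at most 12, crops included, and the job is handed in when it is done.

Besides the shell and the picture viewer there is one more tool, called after "Request:" by a JSON object that holds its "name" and its "arguments", one argument or row to a line. play_rows: Moves the arm, as the interface text tells. Its arguments: {"type":"object","properties":{"deltas":{"type":"array","items":{"type":"array","items":{"type":"number"}}},"squeeze":{"type":"number"}},"required":["deltas"]}

```bash
mkdir -p pics
cat > h.py <<'E'
import numpy as np,cv2,pickle
from rig import sensors,capture,order,ctrl
def world(c,u,v,z=None):
    "pixel -> world; by depth map, or ray onto plane z"
    R=np.array(c['rotation']);e=np.array(c['eye']).ravel()
    d=np.array([(u-c['cx'])/c['fx'],(v-c['cy'])/c['fy'],1.0])
    if z is None: return e+R@(d*c['z_map'][int(v),int(u)])
    w=R@d; return e+w*(z-e[2])/w[2]
def cloud(c):
    R=np.array(c['rotation']);e=np.array(c['eye']).ravel()
    v,u=np.mgrid[:480,:640]
    d=np.stack([(u-c['cx'])/c['fx'],(v-c['cy'])/c['fy'],np.ones_like(u,float)],-1)*c['z_map'][...,None]
    return d@R.T+e
E
python3 - <<'E'
from h import *
for n in('scene','side'):
    c=capture(n);pickle.dump(c,open(n+'.pkl','wb'))
    cv2.imwrite(f'pics/{n}0.png',c['pixels'][...,::-1]);print(n,c['eye'],np.round(c['rotation'],2).tolist(),c['fx'])
print(sensors.sense(),ctrl.tcp_to_grasp)
E
```

```text
scene [1293.20588963 -772.56424497  753.46995107] [-0.43, 0.81, 0.36, -0.19] 475.5379825711683
side [ 434.37901094  877.69592582 1064.536714  ] [0.02, -0.07, 0.93, -0.37] 573.6543942789203
{'time_s': 0.1, 'joints': array([-1.41139681e+00,  3.13365657e-01,  1.49832369e+00, -2.20869008e-05,
        1.33099732e+00, -2.23406266e-01]), 'dq': array([-1.44745779e-03, -1.32338151e-03, -2.94868094e-04, -2.20540217e-06,
        1.25347789e-03, -9.05910712e-05]), 'tau': array([ 2.79280168e-03, -4.12898469e+01, -2.60142589e+01, -1.29546406e-04,
        3.02601504e-03, -3.21924738e-06]), 'eef_pos': array([ 196.04555962, -486.78875838,  230.82091513]), 'ee_rot': array([-5.47072179e-04,  9.81737673e-01,  1.90238906e-01,  6.78262662e-06]), 'force': array([ 0.09261418, -0.38413895,  0.33612388]), 'wrist_torque': array([0.05979253, 0.02246773, 0.01658197]), 'grip_width': 0.9975577525974801} -18.700000000000003
```

View pics/scene0.png

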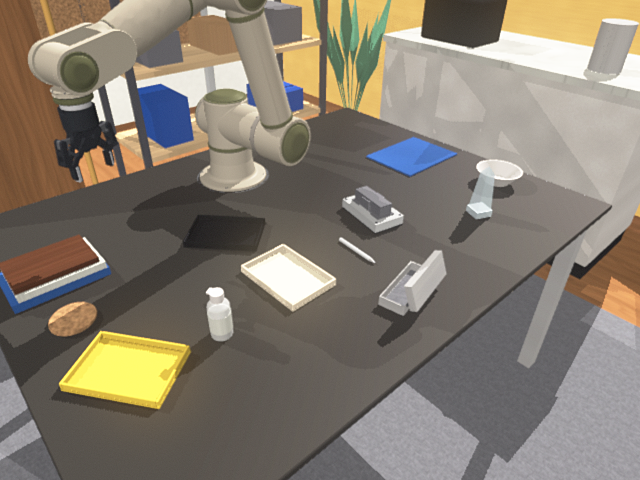

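View pics/side0.png

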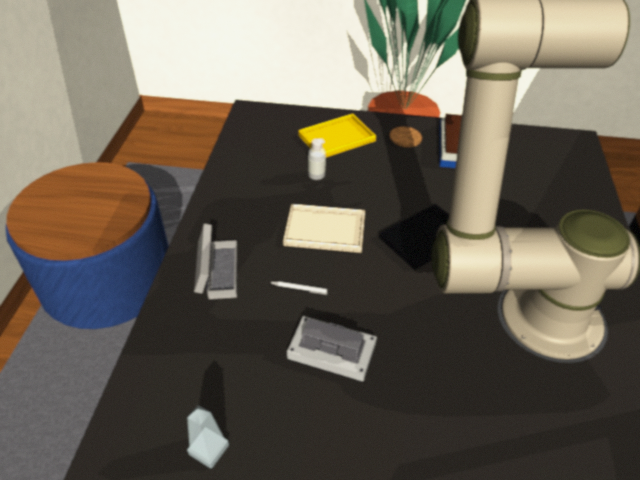

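The cream tray is at scene (288,275) and side (325,228). Its look-alikes are the yellow tray at scene (127,370) and side (337,135), the black mat at scene (225,232), and the blue mat at scene (410,155). The battery box with the grey cover is at scene (372,208) and side (333,345). The pen is at side (300,288), the case at (222,265), the obelisk at (207,440) and the sanitizer at (317,160).

Run:
```python
from h import *
for n,boxes in (('side',{'box':(275,305,390,390),'tray':(275,198,375,258),'pen':(262,275,335,300),'case':(190,220,245,305),'obel':(180,400,235,475)}),('scene',{'box':(335,180,410,238),'tray':(235,240,340,312)})):
    c=pickle.load(open(n+'.pkl','rb'));P=cloud(c);ok=c['z_map']>0
    for k,(a,b,d,e) in boxes.items():
        p=P[b:e,a:d][ok[b:e,a:d]]
        for lo,hi in ((8,200),(24,40),(62,75)):
            q=p[(p[:,2]>lo)&(p[:,2]<hi)]
            if len(q)<30: continue
            print(n,k,lo,hi,len(q),cv2.minAreaRect(q[:,:2].astype(np.float32)),'z95',np.percentile(q[:,2],[50,98]).round(1))
c=pickle.load(open('side.pkl','rb'));im=c['pixels'][295:400,265:400]
cv2.imwrite('pics/crop.png',cv2.resize(im[...,::-1],None,fx=5,fy=5,interpolation=2))
print([world(c,u,v).round() for u,v in((333,328),(300,349))])
```

```text
Traceback (most recent call last):
  File "h.py", line 13, in cloud
    return d@R.T+e
           ~^~~~
ValueError: matmul: Input operand 1 has a mismatch in its core dimension 0, with gufunc signature (n?,k),(k,m?)->(n?,m?) (size 4 is different from 3)
```

Camera rotation is a quaternion, so I'll convert it.

```bash
sed -i "s/R=np.array(c\['rotation'\])/R=rot(c['rotation'])/; 2a from scipy.spatial.transform import Rotation\ndef rot(q): return Rotation.from_quat(np.roll(q,-1)).as_matrix()" h.py
cat > m.py <<'E'
from h import *
for n,boxes in (('side',{'box':(275,305,390,390),'tray':(275,198,375,258),'pen':(262,275,335,300),'case':(190,220,245,305),'obel':(180,400,235,475)}),('scene',{'box':(335,180,410,238),'tray':(235,240,340,312)})):
    c=pickle.load(open(n+'.pkl','rb'));P=cloud(c);ok=c['z_map']>0
    for k,(a,b,d,e) in boxes.items():
        p=P[b:e,a:d][ok[b:e,a:d]]
        for lo,hi in ((8,200),(24,40),(62,75)):
            q=p[(p[:,2]>lo)&(p[:,2]<hi)]
            if len(q)<30: continue
            r=cv2.minAreaRect(q[:,:2].astype(np.float32))
            print(n,k,lo,hi,len(q),np.round(r[0],1),np.round(r[1],1),round(r[2],1),'z',np.percentile(q[:,2],[50,98]).round(1))
c=pickle.load(open('side.pkl','rb'));im=c['pixels'][295:400,265:400]
cv2.imwrite('pics/crop.png',cv2.resize(im[...,::-1],None,fx=5,fy=5,interpolation=2))
E
python3 m.py
```

```text
side box 8 200 3532 [494.4 170.6] [105.6 171.5] 79.0 z [33.4 70.9]
side box 24 40 1703 [494.5 170.6] [105.6 171.4] 79.0 z [30.6 37.5]
side box 62 75 1095 [494.1 171.4] [ 58.9 124.6] 81.1 z [67.9 71.9]
side tray 8 200 976 [ 571.1 -191.4] [222.  179.6] 1.6 z [15.  23.5]
side pen 8 200 156 [594.3  -5.3] [ 33.7 133.2] 85.5 z [10.2 14.8]
side case 8 200 1415 [806.6 -33.4] [ 96.2 233.7] 13.3 z [36.7 91.4]
side case 24 40 288 [803.  -16.5] [ 96.1 170.8] 13.6 z [27.6 38.8]
side case 62 75 76 [828.6  -6.9] [ 21.6 163.2] 16.0 z [68.7 74.7]
side obel 8 200 1586 [698.7 427.3] [56.5 55.1] 66.6 z [ 76.1 153.3]
side obel 24 40 194 [692.6 441.4] [67.9 36.2] 23.2 z [30.5 39.6]
side obel 62 75 123 [694.2 439.2] [55.6 28.5] 22.9 z [68.3 74.6]
scene box 8 200 1513 [493.8 166.7] [103.4 175.7] 79.3 z [31.4 68.4]
scene box 24 40 619 [493.7 167.1] [102.  175.5] 79.5 z [29.  38.9]
scene box 62 75 350 [494.3 165.7] [ 55.8 129.3] 75.7 z [66.2 69.8]
scene tray 8 200 996 [ 517.8 -210.9] [289.2 143.6] 1.8 z [15.7 20.6]
```

View pics/crop.png

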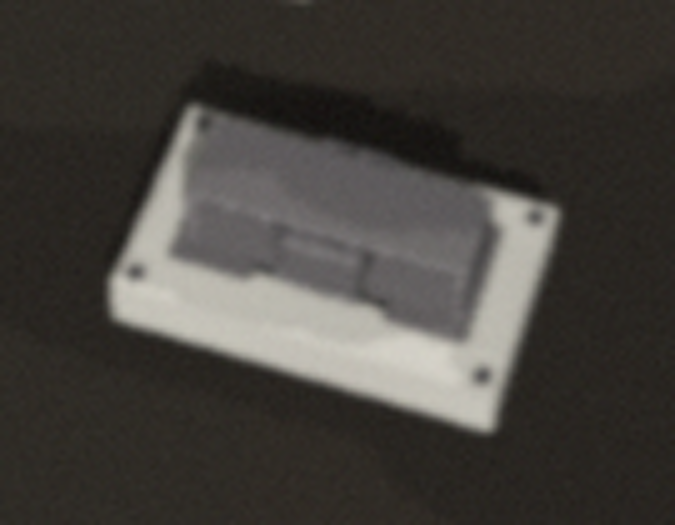

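Request:
{"name": "play_rows", "arguments": {
  "deltas": [
    [0.4,0.8,0,0,0,-0.3,1],
    [0.4,0.8,0,0,0,-0.3,1],
    [0.4,0.8,0,0,0,-0.3,1],
    [0.4,0.8,0,0,0,-0.3,1],
    [0.4,0.8,0,0,0,-0.3,1],
    [0.4,0.8,0,0,0,-0.3,1],
    [0.4,0.8,0,0,0,-0.3,1],
    [0.4,0.8,0,0,0,-0.3,1]
  ],
  "squeeze": 40
}}

```text
time_s: 0.77
eef_pos: [324.4, -229.3, 231.2]
ee_rot: [-0.0, 0.998, 0.065, -0.0]
force: [0.3, -0.3, 0.1]
grip_width: 0.998
```

Request:
{"name": "play_rows", "arguments": {
  "deltas": [
    [0.4,0.8,0,0,0,-0.3,1],
    [0.4,0.8,0,0,0,-0.3,1],
    [0.4,0.8,0,0,0,-0.3,1],
    [0.4,0.8,0,0,0,-0.3,1],
    [0.4,0.8,0,0,0,-0.3,1],
    [0.4,0.8,0,0,0,-0.3,1],
    [0.4,0.8,0,0,0,-0.3,1],
    [0.4,0.8,0,0,0,-0.3,1]
  ]
}}

```text
time_s: 1.43
eef_pos: [452.4, 26.9, 231.2]
ee_rot: [0.0, 0.998, -0.061, -0.0]
force: [0.0, -0.6, 0.0]
grip_width: 1.005
```

Request:
{"name": "play_rows", "arguments": {
  "deltas": [
    [0.26,0.9,0,0,0,-0.17,1],
    [0.26,0.9,0,0,0,-0.17,1],
    [0.26,0.9,0,0,0,-0.17,1],
    [0.26,0.85,0,0,0,-0.17,1],
    [0,0,0,0,0,0,1],
    [0,0,0,0,0,0,1]
  ]
}}

```text
time_s: 1.93
eef_pos: [493.4, 168.2, 230.6]
ee_rot: [0.0, 0.996, -0.094, -0.001]
force: [-0.5, -1.0, -0.1]
grip_width: 0.999
```

```bash
cat > w.py <<'E'
from h import *
import sys
s=sensors.sense();c=capture('wrist');T=np.array(c['tool_from_camera'])
Rt=rot(s['ee_rot']);R=Rt@T[:3,:3];c['eye']=s['eef_pos']+Rt@T[:3,3]
c['rotation']=np.roll(Rotation.from_matrix(R).as_quat(),1)
pickle.dump(c,open('wrist.pkl','wb'));cv2.imwrite(f'pics/{sys.argv[1]}.png',c['pixels'][...,::-1])
print(s['eef_pos'].round(1),s['ee_rot'].round(4),c['eye'].round(1))
E
python3 w.py wr0
python3 - <<'E'
from h import *
c=pickle.load(open('wrist.pkl','rb'));P=cloud(c);p=P[c['z_map']>0]
for lo,hi in((26,38),(55,63.5),(63.5,75)):
    q=p[(p[:,2]>lo)&(p[:,2]<hi)&(abs(p[:,0]-494)<120)&(abs(p[:,1]-169)<100)]
    if len(q)>30:
        r=cv2.minAreaRect(q[:,:2].astype(np.float32));print(lo,len(q),np.round(r[0],1),np.round(r[1],1),round(r[2],2),np.median(q[:,2]))
for n in('side','scene'):
    c=pickle.load(open(n+'.pkl','rb'));h=cv2.cvtColor(c['pixels'],cv2.COLOR_RGB2HSV)
    m=cv2.inRange(h,(12,15,110),(35,110,255));k,l,st,ce=cv2.connectedComponentsWithStats(m)
    i=l[228,325] if n=='side' else l[275,288]
    ys,xs=np.nonzero(l==i);print(n,i,st[i]);P=cloud(c);p=P[ys,xs];p=p[c['z_map'][ys,xs]>0]
    for f,b in(('all',p),('rim',p[p[:,2]>15])):
        r=cv2.minAreaRect(b[:,:2].astype(np.float32));print(f,len(b),np.round(r[0],1),np.round(r[1],1),round(r[2],2),np.median(b[:,2]))
E
```

```text
[493.4 168.2 230.6] [ 2.000e-04  9.956e-01 -9.390e-02 -6.000e-04] [571.7 153.6 372.4]
26 10123 [492.6 169.9] [100.3 169.9] 79.28 29.542258948303527
55 557 [514.5 165.7] [59.3 80.2] 79.25 62.79719746572266
63.5 6733 [492.8 169.8] [ 57.  123.7] 79.81 67.33434964656476
side 170 [ 283  204   83   49 3388]
all 3373 [ 561.2 -219.1] [208.7 176.2] 1.48 5.6600057027360435
rim 486 [ 560.5 -205.6] [199.9 148.8] 1.25 19.125437585795794
scene 0 [     0      0    640    480 231099]
all 225773 [-563.7  611.9] [3145.1 3886.9] 89.13 -1.421074332253852
rim 45678 [-808.4  713.7] [2929.2 3351.3] 89.98 199.28127096276904
```

View pics/wr0.png

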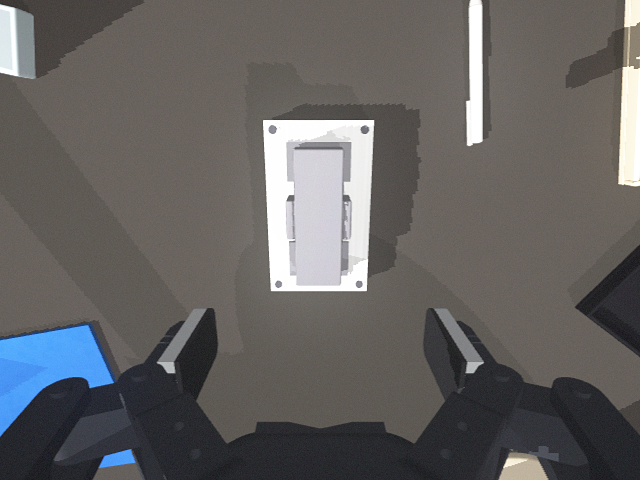

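The wrist view confirms the box upright and centred at (318,205). The cover tabs are at (290,217) and (347,217), in line with the jaws. I'm descending to them.

Request:
{"name": "play_rows", "arguments": {
  "deltas": [
    [0,0.03,-0.8,0,0,0,1],
    [-0.01,0,-0.8,0,0,0,1],
    [0,0,-0.8,0,0,0,1],
    [0,0,-0.8,0,0,0,1],
    [0,0,-0.8,0,0,0,1],
    [0,0,-0.5,0,0,0,1],
    [0,0,-0.3,0,0,0,1],
    [0,0,-0.14,0,0,0,1]
  ]
}}

```text
time_s: 2.65
eef_pos: [492.3, 166.7, 32.1]
ee_rot: [0.0, 0.995, -0.096, -0.002]
force: [0.7, 0.5, 0.1]
grip_width: 1.004
```

Request:
{"name": "play_rows", "arguments": {
  "deltas": [
    [0,0,0,0,0,0,0.5],
    [0,0,0,0,0,0,0.3],
    [0,0,0,0,0,0,0.1],
    [0,0,0,0,0,0,-0.2],
    [0,0,0,0,0,0,-0.5],
    [0,0,0,0,0,0,-1],
    [0,0,0,0,0,0,-1],
    [0,0,0,0,0,0,-1]
  ]
}}

```text
time_s: 3.32
eef_pos: [494.4, 167.8, 36.3]
ee_rot: [0.0, 0.995, -0.095, 0.002]
force: [-4.5, -3.4, 14.8]
grip_width: 0.508
```

```bash
python3 w.py wr1
```

```text
[494.4 167.8  36.3] [ 0.      0.9955 -0.0952  0.0018] [571.9 153.1 178.5]
```

View pics/wr1.png

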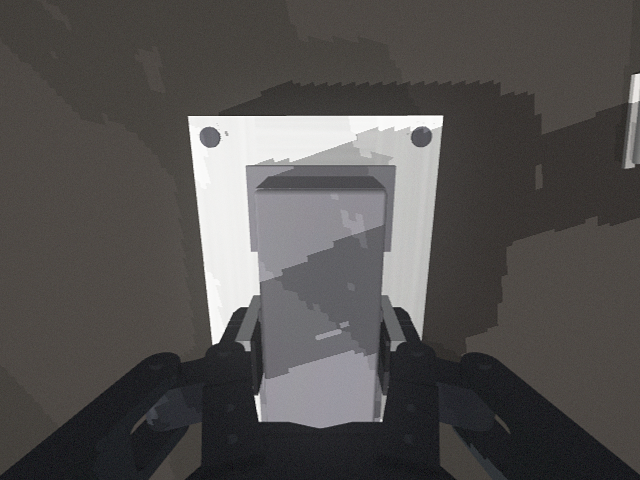

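The fingers hold both tabs at (255,350) and (388,350) on the seated cover. The closing pads pushed the arm up about 4 mm with 15 N, so I'm relieving that before lifting.

Request:
{"name": "play_rows", "arguments": {
  "deltas": [
    [0,0,0.05,0,0,0,-1],
    [0,0,0.04,0,0,0,-1],
    [0,0,0,0,0,0,-1]
  ]
}}

```text
time_s: 3.62
eef_pos: [493.6, 168.2, 38.0]
ee_rot: [-0.0, 0.995, -0.095, 0.001]
force: [0.1, 0.1, -1.8]
grip_width: 0.507
```

Request:
{"name": "play_rows", "arguments": {
  "deltas": [
    [0,0,0.1,0,0,0,-1],
    [0,0,0.15,0,0,0,-1],
    [0,0,0.2,0,0,0,-1],
    [0,0,0.3,0,0,0,-1],
    [0,0,0.4,0,0,0,-1],
    [0,0,0.5,0,0,0,-1],
    [0,0,0.5,0,0,0,-1],
    [0,0,0,0,0,0,-1]
  ]
}}

```text
time_s: 4.28
eef_pos: [495.1, 168.5, 127.5]
ee_rot: [-0.001, 0.995, -0.095, 0.003]
force: [0.6, 0.2, -1.3]
grip_width: 0.507
```

```bash
python3 w.py wr2
python3 - <<'E'
from h import *
c=capture('side');cv2.imwrite('pics/side1.png',cv2.resize(c['pixels'][230:400,250:450][...,::-1],None,fx=3,fy=3,interpolation=2))
c=capture('wrist')if 0 else pickle.load(open('wrist.pkl','rb'));P=cloud(c)
q=P[(P[...,2]>90)&(P[...,2]<150)&(c['z_map']>120)];print(len(q),np.histogram(q[:,2],12))
E
```

```text
[495.1 168.5 127.5] [-7.000e-04  9.954e-01 -9.530e-02  3.400e-03] [572.1 153.5 269.9]
5336 (array([1153, 2245,   71,   75,  117,  150,  210,  226,  254,  254,  282,
        299]), array([121.70542773, 124.06174355, 126.41805938, 128.7743752 ,
       131.13069102, 133.48700684, 135.84332266, 138.19963849,
       140.55595431, 142.91227013, 145.26858595, 147.62490177,
       149.9812176 ]))
```

View pics/side1.png

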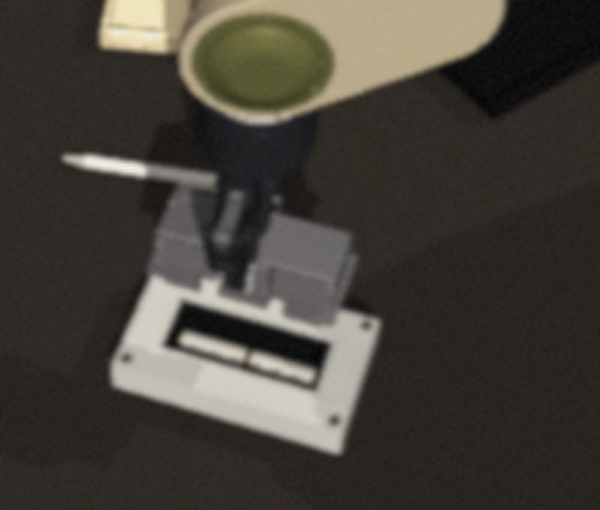

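Cover is off the box and held level; the open box shows at crop (245,350). I'm carrying it to short of the tray and measuring the tray with the wrist camera.

Request:
{"name": "play_rows", "arguments": {
  "deltas": [
    [0,0,0.5,0,0,0,-1],
    [0,-0.3,0.5,0,0,0,-1],
    [0,-0.6,0.5,0,0,0.2,-1],
    [0,-0.8,0.3,0,0,0.2,-1],
    [0,-0.8,0,0,0,0.2,-1],
    [0,-0.8,0,0,0,0.2,-1],
    [0,-0.8,0,0,0,0.2,-1],
    [0,-0.8,0,0,0,0.2,-1]
  ]
}}

```text
time_s: 5.05
eef_pos: [492.5, -29.2, 194.1]
ee_rot: [-0.0, 0.999, -0.032, -0.001]
force: [-0.4, -0.2, -1.6]
grip_width: 0.5
```

Request:
{"name": "play_rows", "arguments": {
  "deltas": [
    [0,-0.8,0,0,0,0.2,-1],
    [0,-0.8,0,0,0,0.2,-1],
    [0,-0.8,0,0,0,0.2,-1],
    [0,-0.8,0,0,0,0.2,-1],
    [0,-0.8,0,0,0,0,-1],
    [0,-0.6,0,0,0,0,-1],
    [0,-0.3,0,0,0,0,-1],
    [0,0,0,0,0,0,-1]
  ]
}}

```text
time_s: 5.72
eef_pos: [492.7, -225.5, 193.9]
ee_rot: [-0.001, 1.0, 0.008, -0.001]
force: [0.0, -0.8, -1.4]
grip_width: 0.506
```

```bash
python3 w.py wr3
python3 - <<'E'
from h import *
c=pickle.load(open('wrist.pkl','rb'));P=cloud(c);p=P[c['z_map']>0]
for lo,hi in((14,26),(3,26)):
    q=p[(p[:,2]>lo)&(p[:,2]<hi)&(abs(p[:,0]-560)<125)&(abs(p[:,1]+205)<95)]
    r=cv2.minAreaRect(q[:,:2].astype(np.float32));print(lo,len(q),np.round(r[0],1),np.round(r[1],1),round(r[2],2),np.median(q[:,2]))
t=sensors.sense()['eef_pos'];q=p[(p[:,2]>t[2]+24)&(p[:,2]<t[2]+40)&(abs(p[:,1]-t[1])<40)]
print('top',len(q),np.percentile(q,[2,50,98],axis=0).round(1))
E
```

```text
[ 492.7 -225.5  193.9] [-5.0e-04  1.0e+00  7.9e-03 -9.0e-04] [ 572.4 -224.3  335.7]
14 4339 [ 558.9 -207.5] [200.8 140.3] 1.6 18.79124658127438
3 27978 [ 558.9 -207.5] [200.8 140.3] 1.6 4.570265039282617
top 31134 [[ 464.9 -248.7  220.9]
 [ 511.1 -225.3  224.6]
 [ 552.6 -202.4  232.4]]
```

View pics/wr3.png

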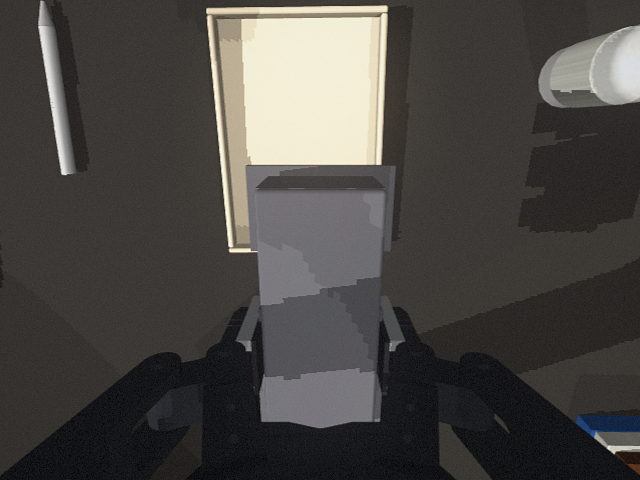

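The tray measures 200.8 x 140.3 mm, centred at (558.9,-207.5) with yaw 1.6°. In the picture it spans (208..388, 8..250), and the cover is held level in front of it. I'm moving over it and lowering.

Request:
{"name": "play_rows", "arguments": {
  "deltas": [
    [0.3,0.1,0,0,0,0,-1],
    [0.5,0.15,0,0,0,0,-1],
    [0.5,0.15,0,0,0,0,-1],
    [0.36,0.05,-0.2,0,0,0.1,-1],
    [0,0,-0.5,0,0,0,-1],
    [0,0,-0.7,0,0,0,-1],
    [0,0,-0.7,0,0,0,-1],
    [0,0,-0.6,0,0,0,-1]
  ]
}}

```text
time_s: 6.43
eef_pos: [559.3, -203.5, 85.2]
ee_rot: [-0.001, 1.0, 0.015, -0.001]
force: [-0.3, -0.0, -0.5]
grip_width: 0.503
```

Request:
{"name": "play_rows", "arguments": {
  "deltas": [
    [0,0,-0.5,0,0,0,-1],
    [0,0,-0.3,0,0,0,-1],
    [0,0,-0.2,0,0,0,-1],
    [0,0,-0.1,0,0,0,-1],
    [0,0,-0.1,0,0,0,-1],
    [0,0,0,0,0,0,-1]
  ]
}}

```text
time_s: 6.93
eef_pos: [559.9, -205.7, 39.5]
ee_rot: [0.0, 1.0, 0.015, 0.0]
force: [-0.2, 0.1, -2.0]
grip_width: 0.498
```

Request:
{"name": "play_rows", "arguments": {
  "deltas": [
    [0,0,-0.05,0,0,0,-1],
    [0,0,-0.05,0,0,0,-1],
    [0,0,-0.05,0,0,0,-1],
    [0,0,-0.05,0,0,0,-1],
    [0,0,0,0,0,0,-1],
    [0,0,0,0,0,0,-1]
  ]
}}

```text
time_s: 7.43
eef_pos: [559.7, -205.8, 31.3]
ee_rot: [-0.0, 1.0, 0.014, -0.0]
force: [-0.1, 0.2, -0.6]
grip_width: 0.503
```

Request:
{"name": "play_rows", "arguments": {
  "deltas": [
    [0,0,-0.02,0,0,0,-1],
    [0,0,-0.02,0,0,0,-1],
    [0,0,0,0,0,0,-1],
    [0,0,0,0,0,0,-1]
  ]
}}

```text
time_s: 7.77
eef_pos: [559.7, -205.8, 29.7]
ee_rot: [-0.0, 1.0, 0.014, -0.0]
force: [0.8, -0.1, -1.7]
grip_width: 0.501
```

Request:
{"name": "play_rows", "arguments": {
  "deltas": [
    [0,0,-0.02,0,0,0,-1],
    [0,0,-0.02,0,0,0,-1],
    [0,0,0,0,0,0,-1],
    [0,0,0,0,0,0,-1]
  ]
}}

```text
time_s: 8.1
eef_pos: [559.7, -205.8, 28.0]
ee_rot: [-0.0, 1.0, 0.014, -0.0]
force: [0.1, -0.0, -0.9]
grip_width: 0.505
```

Request:
{"name": "play_rows", "arguments": {
  "deltas": [
    [0,0,-0.03,0,0,0,-1],
    [0,0,0,0,0,0,-1],
    [0,0,0,0,0,0,-1]
  ]
}}

```text
time_s: 8.35
eef_pos: [559.9, -205.9, 27.6]
ee_rot: [0.0, 1.0, 0.014, 0.0]
force: [-1.8, 1.2, 5.7]
grip_width: 0.498
```

Contact at 5.7 N. I'm opening slowly and pressing slightly down, to offset the pads swinging back as they open.

Request:
{"name": "play_rows", "arguments": {
  "deltas": [
    [0,0,-0.02,0,0,0,0.05],
    [0,0,-0.02,0,0,0,0.12],
    [0,0,-0.02,0,0,0,0.2],
    [0,0,-0.02,0,0,0,0.28],
    [0,0,0,0,0,0,0.36],
    [0,0,0,0,0,0,0.5],
    [0,0,0,0,0,0,0.7],
    [0,0,0,0,0,0,0.7]
  ],
  "squeeze": 20
}}

```text
time_s: 9.02
eef_pos: [559.6, -205.7, 23.4]
ee_rot: [-0.0, 1.0, 0.014, -0.0]
force: [-0.1, 0.7, 0.3]
grip_width: 0.852
```

Request:
{"name": "play_rows", "arguments": {
  "deltas": [
    [0,0,0,0,0,0,0.9],
    [0,0,0,0,0,0,0.9],
    [0,0,0,0,0,0,0.9]
  ]
}}

```text
time_s: 9.27
eef_pos: [559.7, -205.8, 23.7]
ee_rot: [-0.0, 1.0, 0.014, -0.0]
force: [0.8, 0.6, 0.3]
grip_width: 0.951
```

```bash
python3 w.py wr4
```

```text
[ 559.7 -205.8   23.7] [-0.      0.9999  0.0144 -0.    ] [ 639.1 -203.5  165.6]
```

View pics/wr4.png

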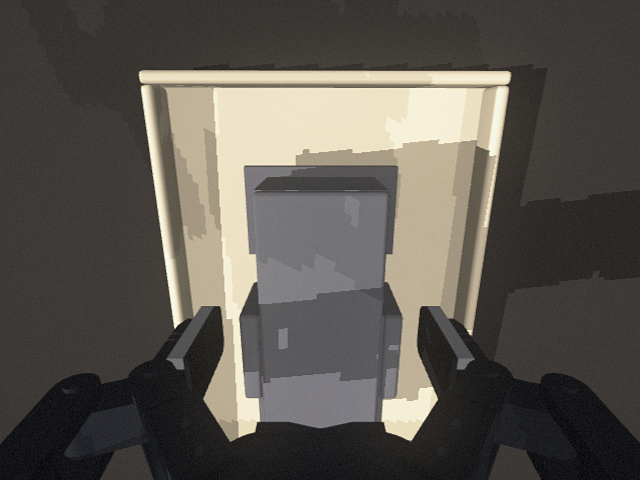

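The cover stands flat in the tray. The tabs have sprung out at (250,340) and (393,340), and both pads are clear. I'm retreating straight up.

Request:
{"name": "play_rows", "arguments": {
  "deltas": [
    [0,0,0.2,0,0,0,0.9],
    [0,0,0.4,0,0,0,0.9],
    [0,0,0.7,0,0,0,0.9],
    [0,0,0.8,0,0,0,0.9],
    [0,0,0.8,0,0,0,0.9],
    [0,0,0.8,0,0,0,0.9],
    [0,0,0.8,0,0,0,0.9],
    [0,0,0.5,0,0,0,0.9]
  ]
}}

```text
time_s: 9.98
eef_pos: [560.1, -206.0, 228.1]
ee_rot: [0.001, 1.0, 0.014, 0.002]
force: [0.4, -0.2, 0.8]
grip_width: 0.948
```

Request:
{"name": "play_rows", "arguments": {
  "deltas": [
    [0,0,0,0,0,0,0.9],
    [0,0,0,0,0,0,0.9],
    [0,0,0,0,0,0,0.9]
  ]
}}

```text
time_s: 10.23
eef_pos: [559.3, -205.6, 222.9]
ee_rot: [-0.0, 1.0, 0.014, -0.001]
force: [-0.3, 0.0, 0.3]
grip_width: 0.952
```

```bash
python3 w.py wr5
python3 - <<'E'
from h import *
c=pickle.load(open('wrist.pkl','rb'));P=cloud(c);p=P[c['z_map']>0]
for n,lo,hi in(('rim',14,19.9),('tabs+top',50,66),('top',57,66)):
    q=p[(p[:,2]>lo)&(p[:,2]<hi)&(abs(p[:,0]-560)<125)&(abs(p[:,1]+205)<95)]
    r=cv2.minAreaRect(q[:,:2].astype(np.float32));print(n,len(q),np.round(r[0],1),np.round(r[1],1),round(r[2],2),np.percentile(q[:,2],[5,50,95]).round(1))
A=np.c_[q[:,:2],np.ones(len(q))];print('slope',np.linalg.lstsq(A,q[:,2],rcond=None)[0][:2])
E
```

```text
[ 559.3 -205.6  222.9] [-4.000e-04  9.999e-01  1.440e-02 -6.000e-04] [ 638.9 -203.3  364.7]
rim 3327 [ 558.9 -207.5] [199.5 140.2] 1.63 [15.5 18.7 19.7]
tabs+top 7170 [ 558.  -206.2] [124.2  58.9] 1.89 [54.3 58.2 59.5]
top 6268 [ 558.1 -206.1] [123.9  41.8] 1.69 [57.3 58.4 59.5]
slope [-0.00073708  0.00139637]
```

View pics/wr5.png

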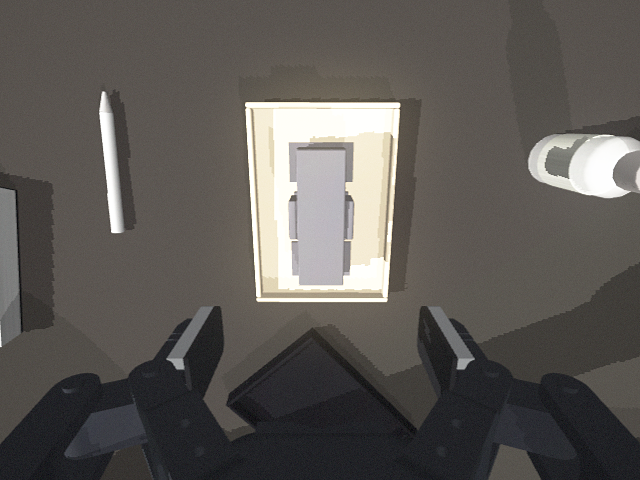

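The cover is at (322,215), centred in the tray, upright with its tabs out. Its top is at 58.4 mm against 59 nominal, it is about 1 mm off centre, and its tilt is about 0.0016 rad. The tray hasn't moved, and the pen and sanitizer look undisturbed. I'm handing in.

```bash
python3 -c "
from rig import order
print(order.finish_job())"
```

```text
the job is handed in; nothing more can be done
None
```

I squeezed both tabs, lifted the cover straight off the battery box, set it on the floor of the cream tray, let go and backed the arm away. The job was handed in at about 10 s of the 42 s allowed.

- **Cover in the tray:** in the last wrist picture it is about 1.6 mm from the tray's centre and level to about 0.002 rad. Its top reads 58.4 mm, against 59 mm expected when standing on the floor.
- **Tabs:** both are released, 58.9 mm across against 58 mm nominal.
- **Tray and other things:** the tray's centre had not moved between the wrist measurements before and after placing. The pen and sanitizer looked undisturbed in the last picture. I did not measure the obelisk and sunglasses case again, but the arm kept well clear of them.
- **Disagreements:** while squeezing, the closing pads pushed the arm up about 4 mm with roughly 15 N, which I relieved before lifting. The opening read about 43 mm on the squeezed tabs, where 46 mm was expected.

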